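# Set out the goldsmith's bench for wax carving

### The arm

A 6-joint arm with a two-finger parallel gripper is mounted at the origin on the work surface. World frame = base frame: x ahead of the robot, y to its left, z up, the work surface at z = 0. Lengths are in mm, angles in rad, forces in N, time in s.
With the tool pointing down it reaches from about 350 to 875 mm from the base axis. Payload 4.2 kg.
Tool frame: the origin (TCP) lies at the very end of the fingers, on their centre line; the grasp point (between the pads) lies 19 mm behind it; z points along the fingers, y is the direction in which the jaws open and shut (so a half turn about z gives the same grasp; the last joint's range is limited). The gripper opens to 85 mm and grips with 20 to 120 N. Pads are 22 mm wide; open, the fingers measure 114 mm over their backs; the gripper's body (76 mm by 85 mm) begins 54 mm behind the grasp point. The pads swing forward as they close: fully open they stand 13 mm farther back than shut.
Start: joints at [-1.084, 0.385, 0.008, 0, -1.194, -0.259], TCP at [141.164, -608.828, 193.012] pointing down, gripper open.
Joint ranges: [-3.14, 3.14], [-1.21, 2.06], [-1.07, 1.41], [-3.16, 2.05], [-2.99, -0.16], [-3.1, 3.1]. Speed limits (rad/s): [2.79, 2.79, 3.14, 3.14, 3.14, 3.14].

### API

Orientations are given as a unit quaternion [x, y, z, w].
In Python, from bench import read_state, get_image, camera_params, job_done gives the robot as it stands.
- The arm moves only by the tool send_rows, never from a script. Its arguments are lists of equal length, an entry for each row: "translation": the shift along the tool's x, y, z in m, a list of three; "yaw": the turn about the tool's z in degrees; "fingers": the closure in counts, from 0 (fully open) to 255 (shut). A call has 1 to 12 rows; each row is the pose to reach, as a shift and turn from the pose measured when the call began, along the tool's axes at that moment; what a row does not reach only later rows make up. A row lasts 1/10 s, in which the tool goes at most 50 mm and 8.59 degrees, less where a joint would pass 70% of its speed; a pose out of reach is approached as far as the arm can. A call with a gripper value outside its range is refused whole. The fingers move at their own pace and stop on an object; the grip force is fixed at half the most. Time passes only in rows, so rows that repeat a pose let the fingers close. It gives the time, the measured TCP pose, the force and the opening at its end, in the units of the state.
- read_state(): the state, without advancing time (a new reading comes with each control period).
- get_image(name): name is "side" or "top"; returns the picture (384x512x3 uint8, blue, green, red); there is no depth.
- camera_params(name): a dict with "mtx" (3x3 intrinsics, pixels), "rvec" (rotation vector, rad) and "tvec" (3), from world to camera coordinates, as OpenCV has them. Camera axes: x right, y down, z forward; pixel columns grow to the right and rows downward; lengths in mm; the calibration is good to about 2 mm. A picture is of the moment at which its call begins. camera_params takes no time and is no camera call.
- job_done(): hands the job in, once; it reports no verdict.
The state is a dict: "clock": time; "joints": joint angles; "joint_vel": joint speeds; "joint_efforts": joint torques, N m; "position": TCP position; "ee_rot": TCP orientation; "contact_force": force on the tool from outside, world axes, zero at the start; "wrist_torque": the same for the moment, N m; "gripper_width": finger opening in mm.
Only numpy, scipy, OpenCV 4.12 (cv2) and the standard library are available. Lean on these libraries where they do the work, as an engineer would, in place of code of your own. Each camera call takes 0.05 s, during which the arm holds its last target.

### The job

Get the goldsmith's bench ready for wax carving. Stand the spirit lamp (the small squat glass bottle with a metal cap) midway between the two open tool jars, in line with them, without tipping it over on the way. Lay the wooden ring clamp flat on the bench to the left of the bench pin (left as seen from the robot's base looking out), parallel to the pin, its middle level with the pin's middle, with a gap of about 4 cm between the two.

Things in the scene. Friction and masses are not known exactly. Their poses are not given: they have to be found in the camera images.
- lamp: loose, 100 to 210 g: squat round glass bottle 52 mm across, straight sides up to 36 mm, sloping in to a steel cap 30 mm across from 48 to 68 mm height, domed top at 80 mm; grip it by body or cap. Origin: centre of its underside, z up its axis. Starts upright on the right of the bench. The taller, thinner dropper bottle with a black cap and the lidded jars are not it.
- ring_clamp: loose, 55 to 115 g: plain wooden bar 130 mm long (x), 28 mm wide (y), 26 mm high (z), a flush steel band round its middle, cork pads at both ends, ends alike. Origin: centre of its underside. Starts lying flat on the left of the bench, pointing roughly away from the robot. The smaller pale wooden stick (100 x 18 x 12 mm) is not it.
- bench_pin: fixed wooden board 150 mm long (x) by 70 mm wide (y), a V notch in the end facing the robot, top 38 mm above the bench; far end in a dark steel foot with a bar and two screw heads (54 mm high). Origin: on the bench top below the board's middle; x along the board away from the robot, y to its left, z up. With a 40 mm gap the ring clamp's centre line is at y = +89 mm.
- jars: pair of open glass jars, fixed, each 72 mm across and 100 mm high, with files and gravers standing in them up to 175 mm high (within the jar's outline from above). Origin: on the bench top exactly midway between the two; the jars' centres are at y = +120 and y = -120 mm; z up.
There are look-alikes about, which are no part of the job. Leave any red look-alike of the ring_clamp alone.

How it is judged (in metres and radians):
At the end, for the whole second after the job is handed in: Lamp upright (6 deg) on the bench within 20 mm, along and across the jars' line, of midway between them; ring clamp flat on the bench left of the pin, gap 40 +-20 mm, middles level within 25 mm, parallel within 12 deg; both at rest (x of lamp in the frame of jars between -0.02 and 0.02 m and y of lamp in the frame of jars between -0.02 and 0.02 m and height (world z) of lamp below 0.01 m and angle between lamp's own z axis and vertical below 0.1 rad and linear speed of each of lamp, ring_clamp below 0.02 m/s and y of ring_clamp in the frame of bench_pin between 0.069 and 0.109 m and x of ring_clamp in the frame of bench_pin between -0.025 and 0.025 m and angle between the x axis of ring_clamp and the x axis of bench_pin, either way round below 0.21 rad and angle between ring_clamp's own x axis and vertical between 1.45 and 1.69 rad and height (world z) of ring_clamp below 0.03 m); the robot touches nothing.
It fails at once if the spirit lamp is tipped over (more than 35 degrees from upright) (angle between lamp's own z axis and vertical above 0.61 rad).
It also fails if it takes over 58 s, if anything falls off the work surface, if the arm or the gripper's body presses on something with over 40 N, if the wrist force passes 120 N, or if a joint passes its speed limit or range.

## Working session

There is one attempt and no reset: what is moved stays moved. The work goes in short steps, Python scripts to look and compute and a tool call to move; the robot and the scene stay as the last step left them, time stands still between calls to the robot, and variables do not carry over. Pictures are saved under pics/ and viewed, and the job is handed in when it is done.

Besides the shell and the picture viewer there is one more tool, called after "Emit:" as name([rows], argument=value, ...), one row to a line, values as JSON. send_rows: Moves the arm, as the interface text tells. Its arguments: {"type":"object","properties":{"translation":{"type":"array","items":{"type":"array","items":{"type":"number"}}},"yaw":{"type":"array","items":{"type":"number"}},"fingers":{"type":"array","items":{"type":"number"}}},"required":["translation","yaw","fingers"]}

```bash
mkdir -p pics; ls; python3 - <<'E'
from bench import *
import cv2
for n in ("top","side"):
    cv2.imwrite(f"pics/{n}0.png",get_image(n)); print(n,camera_params(n))
print(read_state())
E
```

```text
pics
top {'mtx': array([[409.31397747,   0.        , 256.58341285],
       [  0.        , 409.31397747, 191.2273106 ],
       [  0.        ,   0.        ,   1.        ]]), 'rvec': array([ 2.15947992, -2.19900073,  0.07114937]), 'tvec': array([ -10.03804925,  452.74141411, 1193.01271643])}
side {'mtx': array([[496.11733556,   0.        , 255.70687001],
       [  0.        , 496.11733556, 190.47609381],
       [  0.        ,   0.        ,   1.        ]]), 'rvec': array([ 2.22459525, -0.67725424,  0.32633124]), 'tvec': array([-388.86543536,  194.56035193, 1497.57234013])}
{'clock': 0.1, 'joints': array([-1.08436959e+00,  3.85461174e-01,  6.77783913e-03, -4.66546064e-04,
       -1.19400273e+00, -2.58601567e-01]), 'joint_vel': array([-0.000445  , -0.0022661 ,  0.00270948,  0.00192637,  0.00156669,
        0.00078983]), 'joint_efforts': array([-9.36167125e-04, -3.93317664e+01,  1.88930404e+01,  4.19799417e+00,
       -2.60970752e-03,  1.07076596e-05]), 'position': array([ 141.05195031, -608.2643717 ,  192.04353203]), 'ee_rot': array([-1.13580858e-01,  9.93528283e-01,  9.58982903e-04, -1.41936960e-04]), 'contact_force': array([-5.08154601e-04,  5.44070318e-01,  8.81975456e-01]), 'wrist_torque': array([-0.04264091, -0.01613265,  0.03988511]), 'gripper_width': 85.28189588720404}
```

View pics/top0.png

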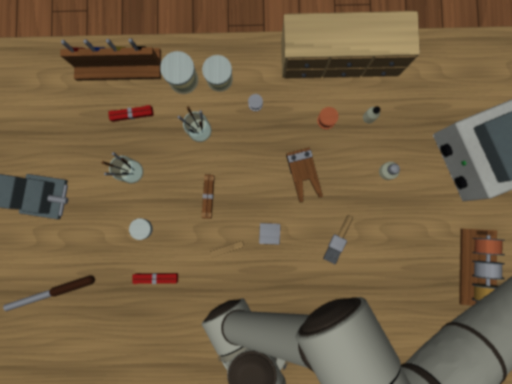

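View pics/side0.png

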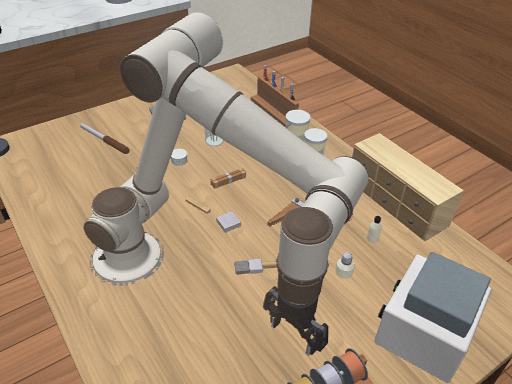

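The top view shows the lamp near (390,171) and the dropper bottle near (373,113). The jars are near (197,128) and (127,168), the ring clamp near (208,196) and the pin near (304,175). The side view confirms the lamp near (345,265). I'll zoom in to measure.

```bash
cat > h.py <<'E'
import numpy as np, cv2
from bench import *
def ray(n,u,v,z):
    p=camera_params(n); R=cv2.Rodrigues(p["rvec"])[0]; c=-R.T@p["tvec"]
    d=R.T@np.linalg.inv(p["mtx"])@np.array([u,v,1.]); return c+d*(z-c[2])/d[2]
def proj(n,P):
    p=camera_params(n); return cv2.projectPoints(np.array(P,float).reshape(-1,1,3),p["rvec"],p["tvec"],p["mtx"],None)[0].reshape(-1,2)
E
python3 - <<'E'
from h import *
t=cv2.imread("pics/top0.png"); s=cv2.imread("pics/side0.png")
def crop(i,x,y,w,h,k): return cv2.resize(i[y:y+h,x:x+w],None,fx=k,fy=k,interpolation=cv2.INTER_CUBIC)
cv2.imwrite("pics/c1.png",crop(t,90,95,130,130,4.6))
cv2.imwrite("pics/c2.png",crop(t,280,95,130,115,5))
cv2.imwrite("pics/c3.png",crop(s,180,90,200,190,3))
for q in [(390,171),(208,196),(197,128),(127,168),(304,175)]: print(q,ray("top",*q,0).round(1))
E
```

```text
(390, 171) [ 507.1 -419.1    0. ]
(208, 196) [442.1 127.7   0. ]
(197, 128) [649.5 159.3   0. ]
(127, 168) [531.3 371.7   0. ]
(304, 175) [ 499.9 -161.3    0. ]
```

View pics/c1.png

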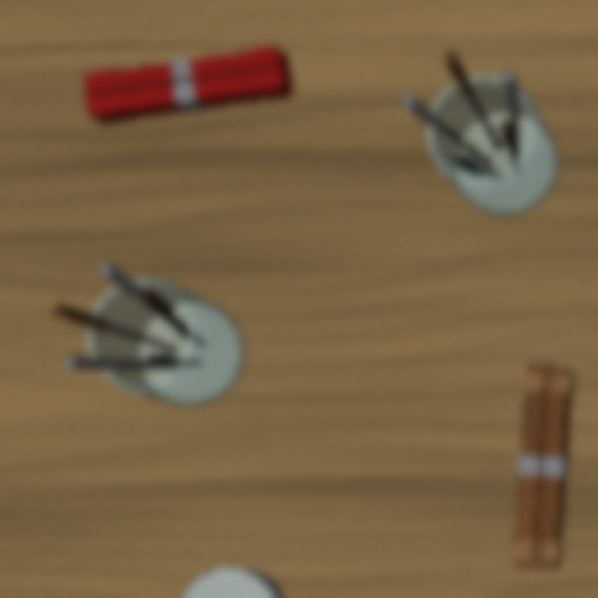

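View pics/c2.png

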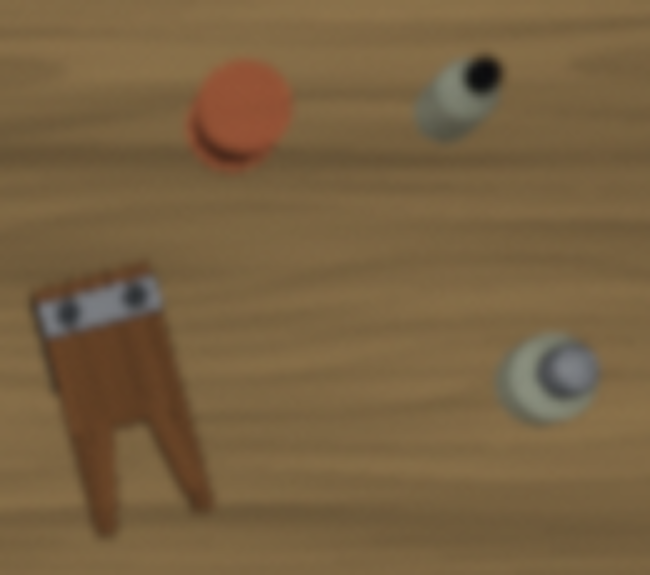

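View pics/c3.png

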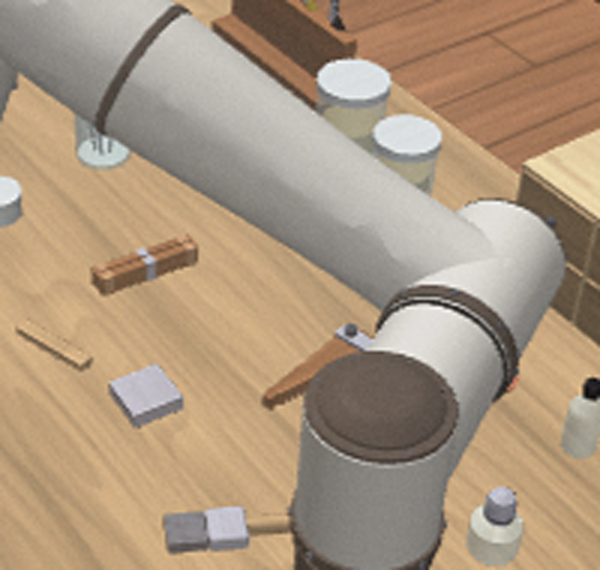

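```bash
python3 - <<'E'
from h import *
t=cv2.imread("pics/top0.png")
p=camera_params("top");R=cv2.Rodrigues(p["rvec"])[0];print("cam",(-R.T@p["tvec"]).round())
# masks by saturation/hue
hsv=cv2.cvtColor(t,cv2.COLOR_BGR2HSV)
for n,(x,y) in dict(wood=(150,150),clamp=(208,205),pin=(304,175),jar=(133,172),lamp=(388,175)).items(): print(n,hsv[y,x])
c1=lambda u,v:(u/4.6+90-.4,v/4.6+95-.4); c2=lambda u,v:(u/5+280-.4,v/5+95-.4)
JA=ray("top",*c1(187,350),0);JB=ray("top",*c1(501,158),0);print("jars base",JA,JB,np.linalg.norm(JA-JB),(JA+JB)/2)
print("lamp base",ray("top",*c2(542,381),0),"dome",ray("top",*c2(573,369),75))
L=ray("top",*c2(97,535),38);Rr=ray("top",*c2(213,508),38);print("tips",L,Rr,np.linalg.norm(L-Rr))
e1=ray("top",*c2(50,340),38);e2=ray("top",*c2(163,310),38)
for a,b in((e1,L),(e2,Rr)): print("pin yaw",np.degrees(np.arctan2(*(a-b)[1::-1])))
print("lat",np.degrees(np.arctan2(*(L-Rr)[1::-1]))-90)
cl=[ray("top",*c1(*q),26) for q in((530,365),(574,370),(560,568),(514,564))]
print("clamp",np.round(cl,1),np.mean(cl,0),[np.degrees(np.arctan2(*(cl[0]-cl[3])[1::-1])),np.degrees(np.arctan2(*(cl[1]-cl[2])[1::-1]))])
E
```

```text
cam [ 363.  -28. 1223.]
wood [ 18 120 115]
clamp [ 13 163  94]
pin [ 14 159  96]
jar [ 74  25 132]
lamp [ 38  30 136]
jars base [522.90044526 361.84179032   0.        ] [646.49176079 154.7393514    0.        ] 241.1767681167716 [584.69610303 258.29057086   0.        ]
lamp base [ 507.85156688 -413.19007376    0.        ] dome [ 505.42045487 -407.26324327   75.        ]
tips [ 418.52440012 -140.67130732   38.        ] [ 432.94878678 -208.19043788   38.        ] 69.04271085353234
pin yaw 12.09177554884755
pin yaw 12.466300571329452
lat 12.059055006284993
clamp [[505.6 133.2  26. ]
 [501.9 105.1  26. ]
 [375.6 115.2  26. ]
 [378.6 144.5  26. ]] [440.44243515 124.5080671   26.        ] [np.float64(-5.060757036582362), np.float64(-4.6089957299221735)]
```

```bash
cat >> h.py <<'E'
def go(x,y,z,ang=None):
    s=read_state(); q=s["ee_rot"]
    from scipy.spatial.transform import Rotation as Ro
    R=Ro.from_quat(q).as_matrix(); d=R.T@(np.array([x,y,z])-s["position"])
    a=np.degrees(np.arctan2(R[1,1],R[0,1])); 
    yaw=None if ang is None else ((a-ang+90)%180)-90
    print("pos",s["position"].round(1),"ang",a.round(1),"shift m",(d/1000).round(4),"yaw",yaw,"tiltz",R[:,2].round(3),"w",round(s["gripper_width"],1),"F",s["contact_force"].round(1),"t",s["clock"])
E
python3 - <<'E'
from h import *
print(ray("side",346.3-.4,255.3-.4,78), proj("side",[507,-410,78]),proj("side",[508,-413,0]))
s=cv2.imread("pics/side0.png");cv2.imwrite("pics/c4.png",cv2.resize(s[240:290,320:370],None,fx=10,fy=10,interpolation=cv2.INTER_CUBIC))
go(507,-411,130,31)
E
```

```text
[ 499.93351396 -410.04860103   78.        ] [[347.74142223 253.84401138]] [[344.91847081 271.72960317]]
pos [ 141.1 -608.3  192. ] ang 103.0 shift m [-0.401   0.1095  0.0622] yaw 72.0435583489708 tiltz [-0.     0.002 -1.   ] w 85.3 F [-0.   0.5  0.9] t 0.1
```

View pics/c4.png

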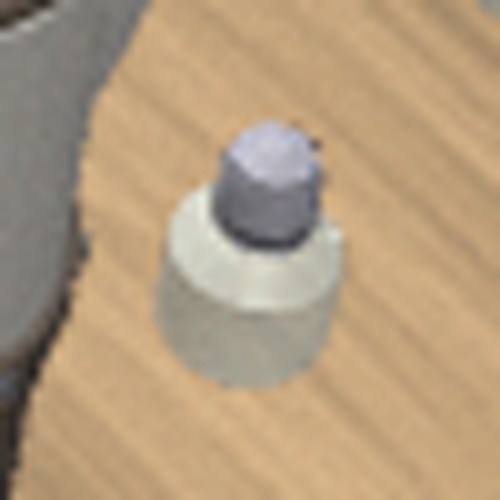

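The side crop puts the lamp's axis at column 344 and its base bottom at row 279, which agrees with the top view. I'll take the lamp at about (506,-410) and move above it.

Emit:
send_rows([
  [-0.04,0.011,0],
  [-0.08,0.022,0],
  [-0.12,0.033,0],
  [-0.16,0.044,0],
  [-0.2,0.055,0.01],
  [-0.24,0.066,0.02],
  [-0.28,0.077,0.03],
  [-0.32,0.088,0.04],
  [-0.36,0.099,0.05],
  [-0.4,0.11,0.06],
  [-0.4,0.11,0.062],
  [-0.4,0.11,0.062],
], yaw=[8,16,24,32,40,48,56,64,72,72,72,72], fingers=[0,0,0,0,0,0,0,0,0,0,0,0])

```text
clock: 1.3
position: [505.8, -409.7, 128.7]
ee_rot: [0.491, 0.871, 0.001, -0.002]
contact_force: [0.1, -0.4, -0.0]
gripper_width: 85.4
```

```bash
python3 - <<'E'
from h import *
go(506,-410.5,12,31)
for n in ("top","side"):
    im=get_image(n); u,v=map(int,proj(n,[506,-410,40])[0]); 
    cv2.imwrite(f"pics/a_{n}.png",cv2.resize(im[v-60:v+60,u-60:u+60],None,fx=4,fy=4,interpolation=cv2.INTER_CUBIC))
E
```

```text
pos [ 505.8 -409.7  128.7] ang 31.1 shift m [-0.0013 -0.0002  0.1167] yaw 0.14940295921844893 tiltz [-0.003  0.003 -1.   ] w 85.4 F [ 0.1 -0.4 -0. ] t 1.3
```

View pics/a_side.png

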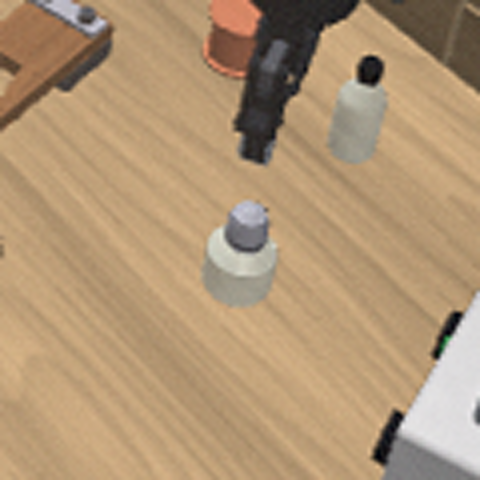

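The fingers hang at column 255, in line with the lamp's axis extended from (240,290) through (250,210). Descending.

Emit:
send_rows([
  [0,0,0.02],
  [-0.001,0,0.045],
  [-0.001,0,0.07],
  [-0.001,0,0.095],
  [-0.001,0,0.11],
  [-0.001,0,0.117],
  [-0.001,0,0.117],
  [-0.001,0,0.117],
], yaw=[0,0,0,0,0,0,0,0], fingers=[0,0,0,0,0,0,0,0])

```text
clock: 2.2
position: [505.7, -412.6, 14.4]
ee_rot: [0.493, 0.87, 0.0, -0.0]
contact_force: [-0.3, 0.5, -0.2]
gripper_width: 85.9
```

Emit:
send_rows([
  [0,0,0],
  [0,0,0],
  [0,0,0],
  [0,0,0],
  [0,0,0],
  [0,0,0],
  [0,0,0],
  [0,0,0],
  [0,0,0],
  [0,0,0],
  [0,0,0],
], yaw=[0,0,0,0,0,0,0,0,0,0,0], fingers=[40,60,80,100,120,150,180,200,200,200,200])

```text
clock: 3.3
position: [506.0, -412.7, 14.6]
ee_rot: [0.493, 0.87, 0.0, 0.0]
contact_force: [0.7, 0.7, 2.1]
gripper_width: 27.9
```

```bash
python3 - <<'E'
from h import *
go(584.7,258.3,220,31)
im=get_image("side"); u,v=map(int,proj("side",[506,-410,40])[0]); 
cv2.imwrite(f"pics/b_side.png",cv2.resize(im[v-60:v+60,u-60:u+60],None,fx=4,fy=4,interpolation=cv2.INTER_CUBIC))
E
```

```text
pos [ 506.  -412.7   14.6] ang 31.0 shift m [ 0.5347  0.4132 -0.2049] yaw -0.011089912105887834 tiltz [ 0.001  0.001 -1.   ] w 27.9 F [0.7 0.7 2.1] t 3.3
```

View pics/b_side.png

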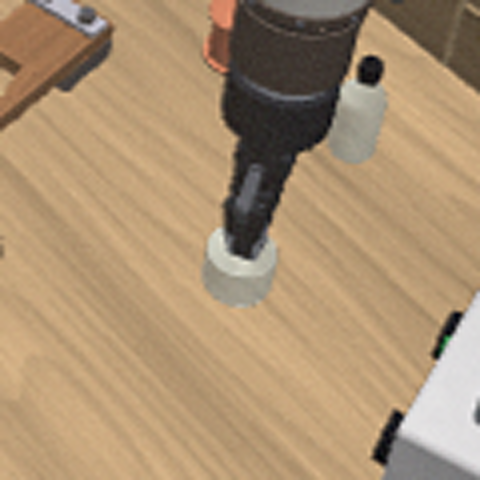

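```bash
python3 - <<'E'
from h import *
s=read_state();print(s["gripper_width"],s["joint_efforts"],s["joint_vel"])
u0,v0=map(int,proj("side",[506,-410,40])[0])
print((proj("side",[[506,-410,142],[506,-410,128],[506,-412,14.6],[506,-412,30],[506,-412,45]])-[u0-60,v0-60])*4)
p=camera_params("side");R=cv2.Rodrigues(p["rvec"])[0];print("cam",(-R.T@p["tvec"]).round())
im=get_image("top"); u,v=map(int,proj("top",[506,-410,40])[0]); 
cv2.imwrite(f"pics/b_top.png",cv2.resize(im[v-60:v+60,u-60:u+60],None,fx=4,fy=4,interpolation=cv2.INTER_CUBIC))
E
```

```text
27.893474580709196 [-5.44212889e-01 -4.39833856e+01  1.43828443e+01  3.24426681e+00
 -1.69898279e-02  6.95185750e-03] [ 0.00035218  0.00056595  0.00022089  0.00069547  0.00129411 -0.00017932]
[[263.08233601 147.03155697]
 [260.13307591 160.68385495]
 [239.47555867 266.58628528]
 [242.40712253 253.08914487]
 [245.30299103 239.75634859]]
cam [ -251. -1019.  1153.]
```

View pics/b_top.png

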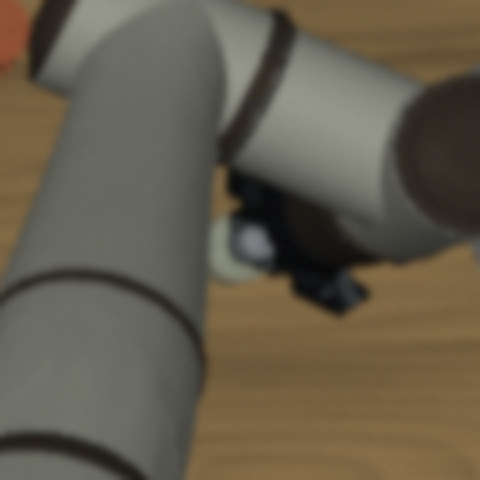

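View pics/a_top.png

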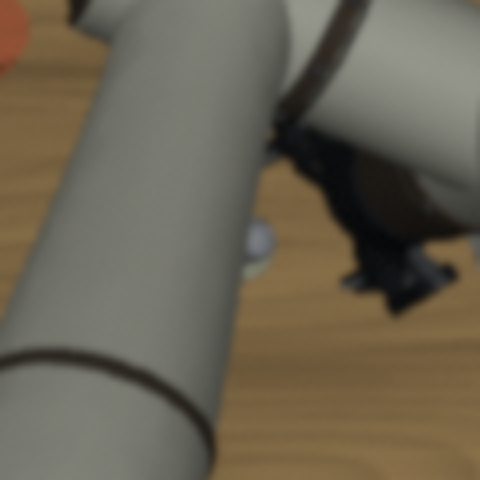

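```bash
python3 - <<'E'
from h import *
for n in ("top","side"):
    im=get_image(n); u,v=map(int,proj(n,[506,-410,40])[0]); w=30
    c=cv2.resize(im[v-w:v+w,u-w:u+w],None,fx=10,fy=10,interpolation=cv2.INTER_CUBIC)
    c=cv2.convertScaleAbs(c,alpha=1.6,beta=20)
    for z,col in((15,(0,0,255)),(34,(0,255,0)),(68,(255,0,0)),(80,(0,255,255))):
        q=((proj(n,[506,-412.7,z])[0]-[u-w,v-w])*10+5).astype(int); cv2.circle(c,tuple(q),4,col,-1)
    cv2.imwrite(f"pics/b2_{n}.png",c)
E
```

```text
(no output)
```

View pics/b2_top.png

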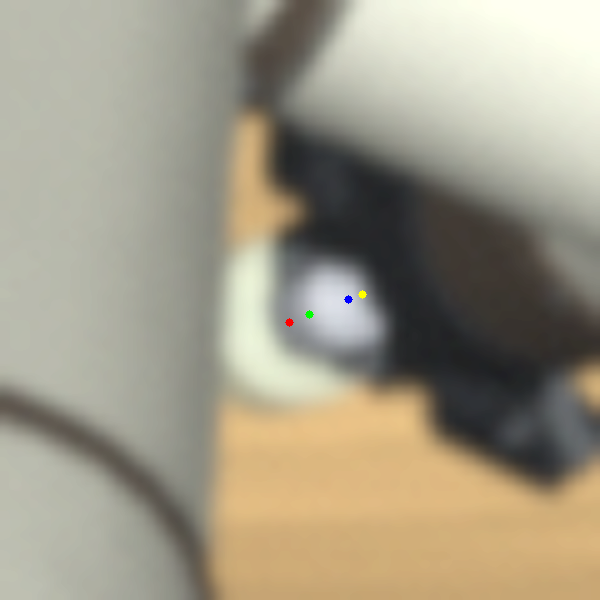

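View pics/b2_side.png

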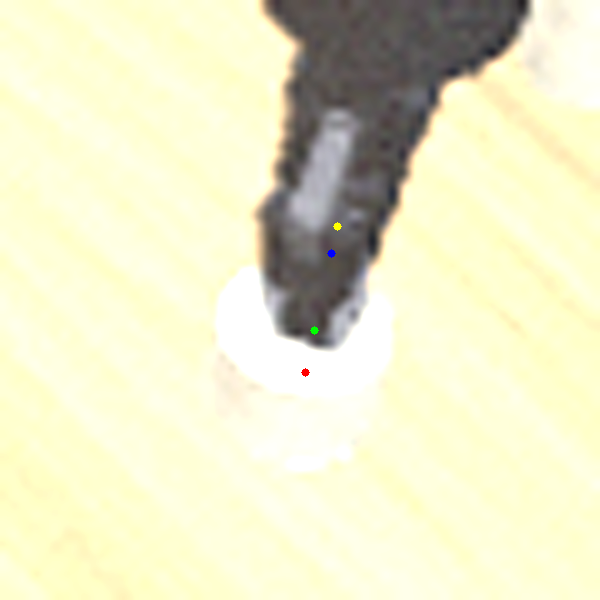

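```bash
python3 - <<'E'
from h import *
u0,v0=map(int,proj("side",[506,-410,40])[0])
d=np.array([.857,.515,0])
for z in(125,141,155,170): print("a",z,((proj("side",[506,-410,z]-d*44)[0]-[u0-60,v0-60])*4).round(),"far",((proj("side",[506,-410,z]+d*44)[0]-[u0-60,v0-60])*4).round())
for z in(15,30,40,50,60): print("b",z,((proj("side",[506,-412,z]-d*18)[0]-[u0-30,v0-30])*10+5).round())
E
```

```text
a 125 [241. 207.] far [277. 122.]
a 141 [244. 192.] far [281. 106.]
a 155 [247. 178.] far [284.  93.]
a 170 [250. 163.] far [287.  78.]
b 15 [286. 414.]
b 30 [293. 382.]
b 40 [297. 359.]
b 50 [302. 337.]
b 60 [307. 315.]
```

```bash
python3 - <<'E'
import cv2
i=cv2.imread("pics/a_side.png"); cv2.imwrite("pics/a_side2.png",cv2.convertScaleAbs(cv2.resize(i[0:200,180:380],None,fx=3,fy=3),alpha=1.8,beta=30))
E
```

```text
(no output)
```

View pics/a_side2.png

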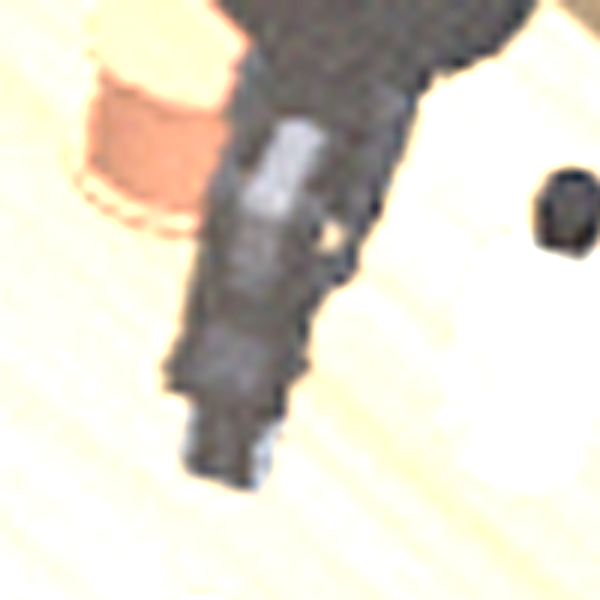

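The views show the fingers gripping the cap, with tips at z≈48. That puts the true fingertips about 25 mm above the reported TCP, and I'll allow for that from now on. It is a sound cap grip, so I'll lift straight up, check it, then carry.

Emit:
send_rows([
  [0,0,-0.01],
  [0,0,-0.03],
  [0,0,-0.055],
  [0,0,-0.08],
  [0,0,-0.105],
  [0,0,-0.13],
  [0,0,-0.155],
  [0,0,-0.18],
  [0,0,-0.2],
  [0,0,-0.205],
  [0,0,-0.205],
], yaw=[0,0,0,0,0,0,0,0,0,0,0], fingers=[210,220,220,220,220,220,220,220,220,220,220])

```text
clock: 4.6
position: [505.6, -412.7, 219.9]
ee_rot: [0.493, 0.87, 0.001, 0.001]
contact_force: [0.2, 0.0, -2.3]
gripper_width: 27.2
```

```bash
python3 - <<'E'
from h import *
go(584.7,258.3,220,31)
im=get_image("side"); u,v=map(int,proj("side",[506,-412,250])[0]); v=max(v,75)
cv2.imwrite(f"pics/d_side.png",cv2.resize(im[v-75:v+75,u-75:u+75],None,fx=4,fy=4,interpolation=cv2.INTER_CUBIC))
E
```

```text
pos [ 505.6 -412.7  219.9] ang 31.0 shift m [0.5347 0.4131 0.0006] yaw -0.031404307592993064 tiltz [ 0.002  0.001 -1.   ] w 27.2 F [ 0.2  0.  -2.3] t 4.6
```

View pics/d_side.png

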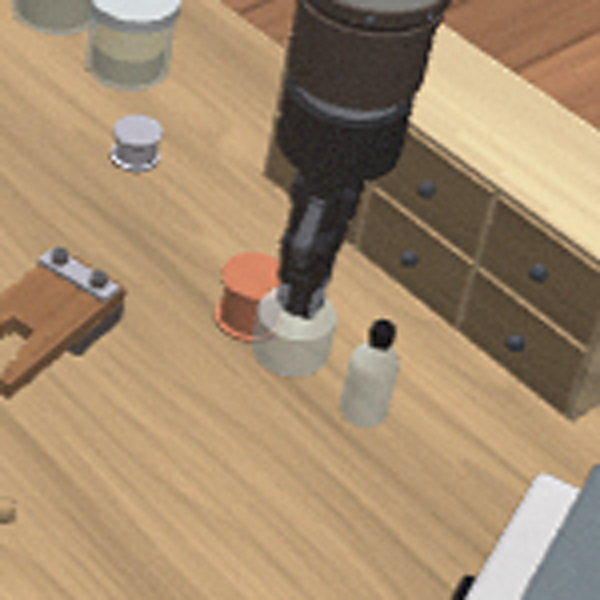

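The lamp is lifted and hangs upright at about (292,340) in the crop. Carrying it to above the jars' midpoint.

Emit:
send_rows([
  [0.011,0.008,0],
  [0.034,0.026,0],
  [0.061,0.047,0],
  [0.091,0.071,0],
  [0.122,0.094,0],
  [0.152,0.118,0],
  [0.182,0.141,0],
  [0.213,0.165,0],
  [0.243,0.189,0],
  [0.274,0.212,0],
  [0.304,0.236,0],
  [0.335,0.26,0],
], yaw=[0,0,0,0,0,0,0,0,0,0,0,0], fingers=[220,220,220,220,220,220,220,220,220,220,220,220])

```text
clock: 5.85
position: [554.4, 10.7, 218.1]
ee_rot: [0.493, 0.87, -0.0, -0.002]
contact_force: [1.0, -0.0, 0.3]
gripper_width: 27.5
```

```bash
python3 - <<'E'
from h import *
go(586.2,255.7,220,31)
E
```

```text
pos [554.4  10.7 218.1] ang 31.0 shift m [ 0.1936  0.1534 -0.0016] yaw -0.013935989582449793 tiltz [-0.003  0.002 -1.   ] w 27.5 F [ 1.  -0.   0.3] t 5.85
```

Emit:
send_rows([
  [0.03,0.024,0],
  [0.06,0.048,0],
  [0.09,0.071,-0.001],
  [0.12,0.095,-0.002],
  [0.15,0.119,-0.002],
  [0.172,0.136,-0.002],
  [0.186,0.147,-0.002],
  [0.194,0.153,-0.002],
  [0.194,0.153,-0.002],
  [0.194,0.153,-0.002],
  [0.194,0.153,-0.002],
], yaw=[0,0,0,0,0,0,0,0,0,0,0], fingers=[220,220,220,220,220,220,220,220,220,220,220])

```text
clock: 6.95
position: [604.0, 224.3, 217.7]
ee_rot: [0.463, 0.886, 0.013, -0.022]
contact_force: [-1.5, -0.7, -1.3]
gripper_width: 27.8
```

```bash
python3 - <<'E'
from h import *
go(586.2,255.7,220,31)
for n in ("top","side"):
    im=get_image(n); cv2.imwrite(f"pics/e_{n}0.png",im); u,v=map(int,proj(n,[585,258,150])[0]); w=60;u=max(u,w);v=max(v,w)
    cv2.imwrite(f"pics/e_{n}.png",cv2.resize(im[v-w:v+w,u-w:u+w],None,fx=5,fy=5,interpolation=cv2.INTER_CUBIC))
E
```

```text
pos [604.  224.3 217.7] ang 34.8 shift m [ 0.036   0.0033 -0.0004] yaw 3.834444033073993 tiltz [-0.027  0.044 -0.999] w 27.8 F [-1.5 -0.7 -1.3] t 6.95
```

View pics/e_side.png

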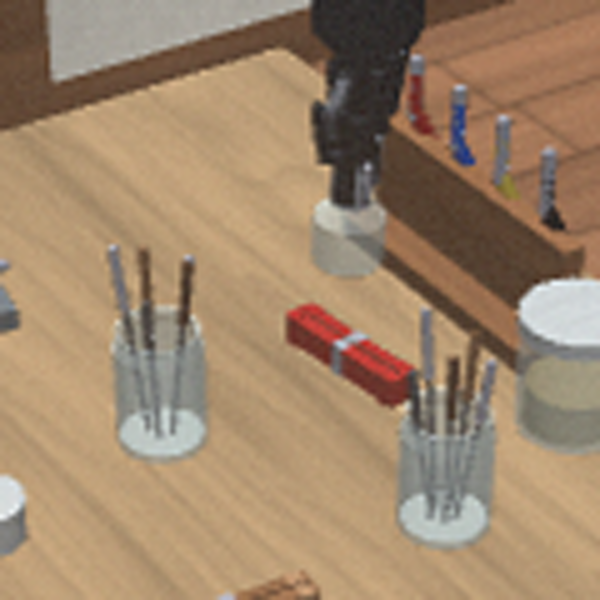

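View pics/e_top.png

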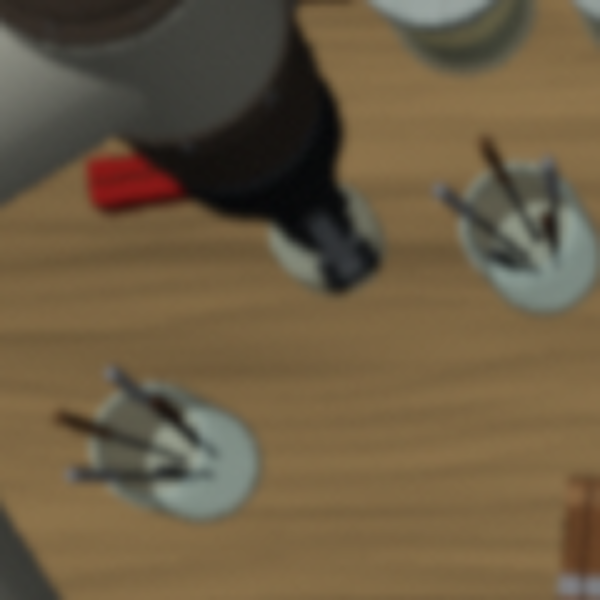

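```bash
python3 - <<'E'
from h import *
s=read_state();print(s["joints"].round(3),s["joint_vel"].round(3));go(586.2,255.7,220,31)
E
```

```text
[ 0.578  0.41   0.129 -0.054 -1.288 -3.096] [ 0.001  0.004  0.003  0.001 -0.    -0.   ]
pos [604.2 224.4 217.9] ang 34.8 shift m [ 0.036   0.0031 -0.0002] yaw 3.8316754776979565 tiltz [-0.027  0.045 -0.999] w 27.7 F [-0.3  0.4 -1.2] t 7.05
```

Joint 6 ran into its limit: I picked the wrong half-turn of the grasp. That tilted the tool about 3°. I'll unwind away from the limit while still high.

Emit:
send_rows([
  [0,0,0],
  [0,0,0],
  [0,0,0],
  [0,0,0],
  [0,0,0],
  [0,0,0],
  [0,0,0],
  [0,0,0],
  [0,0,0],
  [0,0,0],
  [0,0,0],
], yaw=[-4,-12,-20,-28,-36,-44,-52,-60,-66,-70,-70], fingers=[220,220,220,220,220,220,220,220,220,220,220])

```text
clock: 8.15
position: [604.1, 223.9, 218.2]
ee_rot: [-0.129, 0.991, 0.024, -0.01]
contact_force: [-0.1, -0.2, -1.7]
gripper_width: 27.5
```

```bash
python3 - <<'E'
from h import *
s=read_state();print(s["joints"].round(3));go(585,258,220,31+90)
E
```

```text
[ 0.577  0.409  0.129 -0.054 -1.289 -1.875]
pos [604.1 223.9 218.2] ang 104.8 shift m [0.0098 0.0379 0.0002] yaw -16.22686515055092 tiltz [-0.027  0.045 -0.999] w 27.5 F [-0.1 -0.2 -1.7] t 8.15
```

Joint 6 is free again. The remaining 3° tilt is harmless for a flat-bottomed lamp. Now moving to the midpoint, turning 60° more so the jaws don't point at the jars.

Emit:
send_rows([
  [0.001,0.004,0],
  [0.003,0.012,0],
  [0.006,0.022,0],
  [0.008,0.031,0],
  [0.01,0.038,0],
  [0.01,0.038,0],
  [0.01,0.038,0],
  [0.01,0.038,0],
  [0.01,0.038,0],
  [0.01,0.038,0],
], yaw=[-4,-12,-20,-28,-36,-44,-52,-60,-60,-60], fingers=[220,220,220,220,220,220,220,220,220,220])

```text
clock: 9.15
position: [584.8, 257.9, 220.4]
ee_rot: [-0.606, 0.795, 0.026, 0.003]
contact_force: [0.1, -0.2, -0.8]
gripper_width: 27.9
```

```bash
python3 - <<'E'
from h import *
s=read_state();print(s["joints"].round(3));go(585,258,70)
E
```

```text
[ 0.64   0.397  0.115 -0.054 -1.284 -0.894]
pos [584.8 257.9 220.4] ang 164.6 shift m [ 0.0053 -0.0058  0.1502] yaw None tiltz [-0.026  0.045 -0.999] w 27.9 F [ 0.1 -0.2 -0.8] t 9.15
```

Emit:
send_rows([
  [0,0,0.01],
  [0.001,-0.001,0.03],
  [0.002,-0.002,0.055],
  [0.003,-0.003,0.08],
  [0.004,-0.004,0.105],
  [0.005,-0.005,0.13],
  [0.005,-0.006,0.145],
  [0.005,-0.006,0.15],
  [0.005,-0.006,0.15],
], yaw=[0,0,0,0,0,0,0,0,0], fingers=[220,220,220,220,220,220,220,220,220])

```text
clock: 10.05
position: [585.2, 258.1, 69.6]
ee_rot: [-0.605, 0.796, 0.026, 0.003]
contact_force: [-0.2, 0.0, -0.9]
gripper_width: 27.4
```

```bash
python3 - <<'E'
from h import *
go(585,258,30)
for n in ("top","side"):
    im=get_image(n); u,v=map(int,proj(n,[585,258,60])[0]); w=55;u=max(u,w);v=max(v,w)
    c=cv2.resize(im[v-w:v+w,u-w:u+w],None,fx=5,fy=5,interpolation=cv2.INTER_CUBIC)
    for z in (56,74,92): cv2.circle(c,tuple(((proj(n,[585,258,z])[0]-[u-w,v-w])*5).astype(int)),3,(0,0,255),-1)
    cv2.imwrite(f"pics/f_{n}.png",c)
E
```

```text
pos [585.2 258.1  69.6] ang 164.6 shift m [ 0.0015 -0.0013  0.0396] yaw None tiltz [-0.027  0.044 -0.999] w 27.4 F [-0.2  0.  -0.9] t 10.05
```

View pics/f_side.png

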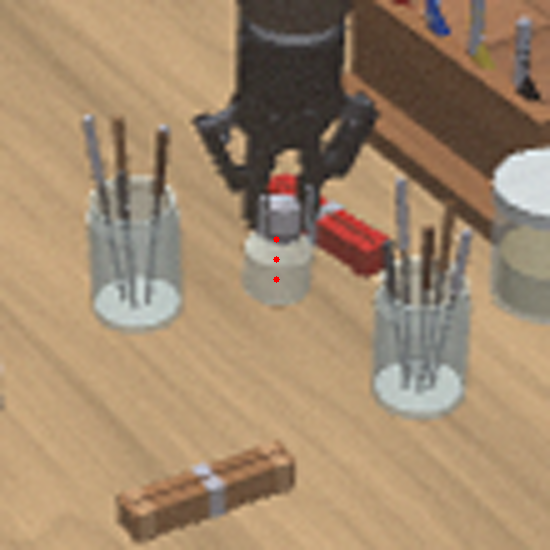

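View pics/f_top.png

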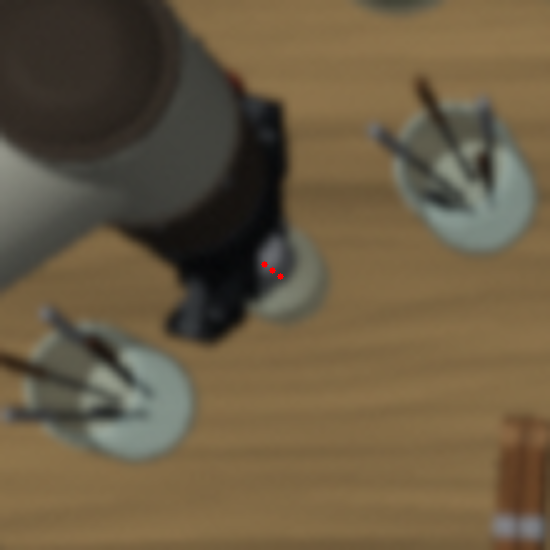

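The lamp hangs upright, with its base circle centred at (281,277) in the top crop, right on the predicted midpoint mark. Lowering it the last 54 mm.

Emit:
send_rows([
  [0,0,0.008],
  [0.001,-0.001,0.022],
  [0.001,-0.001,0.036],
  [0.002,-0.002,0.046],
  [0.002,-0.002,0.051],
  [0.002,-0.002,0.053],
  [0.002,-0.002,0.054],
  [0.002,-0.002,0.054],
  [0.002,-0.002,0.054],
], yaw=[0,0,0,0,0,0,0,0,0], fingers=[220,220,220,220,220,220,220,220,220])

```text
clock: 11.05
position: [586.6, 258.9, 17.9]
ee_rot: [-0.606, 0.795, 0.026, 0.005]
contact_force: [0.3, 0.6, -1.6]
gripper_width: 27.6
```

Emit:
send_rows([
  [0,0,0.001],
  [0,0,0.002],
  [0,0,0.002],
  [0,0,0.002],
], yaw=[0,0,0,0], fingers=[220,220,220,220])

```text
clock: 11.45
position: [586.5, 259.0, 15.9]
ee_rot: [-0.606, 0.795, 0.026, 0.005]
contact_force: [-0.4, 0.8, -1.2]
gripper_width: 27.4
```

Emit:
send_rows([
  [0,0,0.001],
  [0,0,0.0015],
  [0,0,0.002],
  [0,0,0.002],
], yaw=[0,0,0,0], fingers=[220,220,220,220])

```text
clock: 11.85
position: [586.8, 259.6, 15.5]
ee_rot: [-0.606, 0.795, 0.025, 0.006]
contact_force: [-2.8, 0.9, 6.1]
gripper_width: 27.5
```

Contact is 6 N upward, so the lamp is on the bench. Opening slowly.

Emit:
send_rows([
  [0,0,0],
  [0,0,0],
  [0,0,0],
  [0,0,0],
  [0,0,0],
  [0,0,0],
  [0,0,0],
  [0,0,0],
  [0,0,0],
  [0,0,0],
  [0,0,0],
], yaw=[0,0,0,0,0,0,0,0,0,0,0], fingers=[195,185,175,165,150,130,100,60,30,0,0])

```text
clock: 12.95
position: [586.8, 259.6, 15.5]
ee_rot: [-0.606, 0.795, 0.025, 0.005]
contact_force: [1.1, -0.1, -0.5]
gripper_width: 85.3
```

```bash
python3 - <<'E'
from h import *
go(586,259,240)
for n in ("side",):
    im=get_image(n); u,v=map(int,proj(n,[585,258,60])[0]); w=55;u=max(u,w);v=max(v,w)
    c=cv2.resize(im[v-w:v+w,u-w:u+w],None,fx=5,fy=5,interpolation=cv2.INTER_CUBIC)
    cv2.imwrite(f"pics/g_{n}.png",c)
E
```

```text
pos [586.8 259.6  15.5] ang 164.7 shift m [-0.0081  0.0082 -0.2242] yaw None tiltz [-0.022  0.047 -0.999] w 85.3 F [ 1.1 -0.1 -0.5] t 12.95
```

View pics/g_side.png

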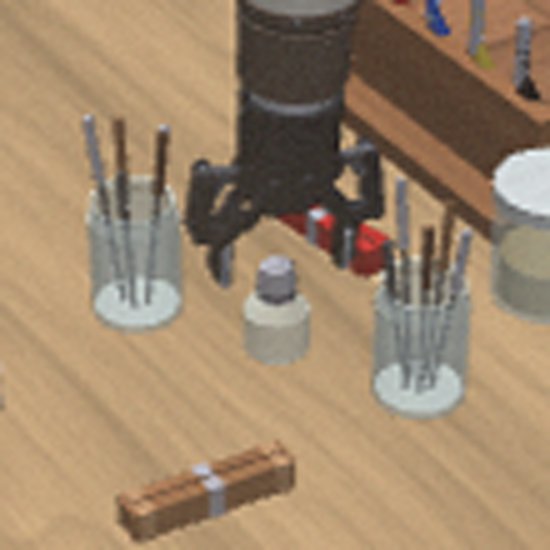

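The lamp stands upright at about (277,320) between the jars, and the fingers are clear on both sides. Retreating straight up.

Emit:
send_rows([
  [0,0,-0.01],
  [-0.001,0.001,-0.03],
  [-0.002,0.002,-0.06],
  [-0.003,0.003,-0.09],
  [-0.004,0.004,-0.12],
  [-0.006,0.006,-0.16],
  [-0.007,0.007,-0.2],
  [-0.008,0.008,-0.22],
  [-0.008,0.008,-0.22],
], yaw=[0,0,0,0,0,0,0,0,0], fingers=[0,0,0,0,0,0,0,0,0])

```text
clock: 13.9
position: [587.9, 259.8, 241.6]
ee_rot: [-0.606, 0.795, 0.025, 0.01]
contact_force: [-0.0, 0.7, 0.1]
gripper_width: 85.5
```

```bash
python3 - <<'E'
from h import *
s=read_state();print(s["joints"].round(3))
go(440,126,150,85.2)
E
```

```text
[ 0.64   0.385  0.147 -0.051 -1.314 -0.896]
pos [587.9 259.8 241.6] ang 164.7 shift m [0.1724 0.1048 0.0865] yaw 79.48285436700155 tiltz [-0.014  0.052 -0.999] w 85.5 F [-0.   0.7  0.1] t 13.9
```

Emit:
send_rows([
  [0.017,0.01,0],
  [0.034,0.021,0],
  [0.052,0.031,0],
  [0.069,0.042,0],
  [0.086,0.053,0],
  [0.103,0.063,0.01],
  [0.121,0.074,0.03],
  [0.138,0.084,0.05],
  [0.155,0.094,0.07],
  [0.172,0.105,0.087],
  [0.172,0.105,0.087],
  [0.172,0.105,0.087],
], yaw=[8,16,24,32,40,48,56,64,72,79.5,79.5,79.5], fingers=[0,0,0,0,0,0,0,0,0,0,0,0])

```text
clock: 15.1
position: [440.2, 126.3, 149.8]
ee_rot: [0.041, 0.999, 0.026, -0.008]
contact_force: [0.2, 0.5, 0.5]
gripper_width: 85.3
```

```bash
python3 - <<'E'
from h import *
s=read_state();print(s["joints"].round(3))
go(440,127,20,85.2)
for n in ("top","side"):
    im=get_image(n); cv2.imwrite(f"pics/i_{n}0.png",im);u,v=map(int,proj(n,[470,150,60])[0]); w=65;u=max(u,w);v=max(v,w)
    c=cv2.resize(im[v-w:v+w,u-w:u+w],None,fx=4,fy=4,interpolation=cv2.INTER_CUBIC)
    cv2.imwrite(f"pics/i_{n}.png",c)
E
```

```text
[ 0.596  0.139 -0.428 -0.06  -0.986 -2.217]
pos [440.2 126.3 149.8] ang 85.2 shift m [-0.002  -0.0059  0.1297] yaw 0.03360657703775871 tiltz [-0.013  0.052 -0.999] w 85.3 F [0.2 0.5 0.5] t 15.1
```

View pics/i_top.png

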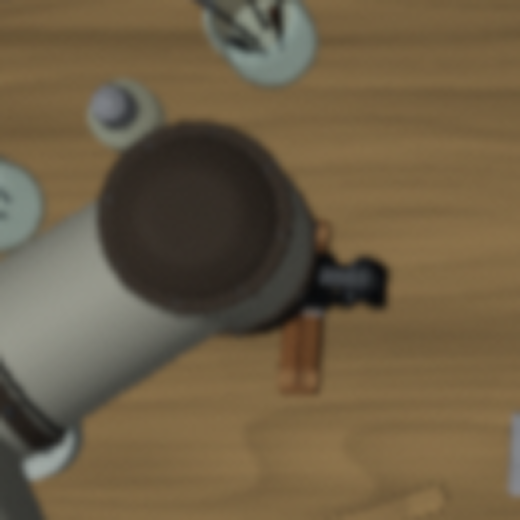

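View pics/i_side.png

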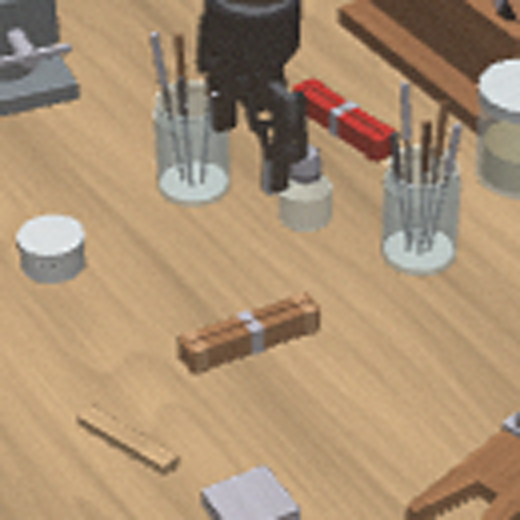

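```bash
python3 - <<'E'
from h import *
u,v=map(int,proj("side",[470,150,60])[0]);u=max(u,65);v=max(v,65)
for dy in(-46,46):
  for z in(160,175,190): print(dy,z,((proj("side",[440,125+dy,z])[0]-[u-65,v-65])*4).round())
u,v=map(int,proj("top",[470,150,60])[0]);
for dy in(-46,46): print(dy,((proj("top",[440,125+dy,190])[0]-[u-65,v-65])*4).round())
E
```

```text
-46 160 [277. 224.]
-46 175 [277. 209.]
-46 190 [277. 194.]
46 160 [218. 168.]
46 175 [218. 154.]
46 190 [217. 139.]
-46 [343. 287.]
46 [198. 290.]
```

The near fingertip at (272,192) is at z≈190, about 40 mm above the reported TCP when open, which confirms the offset. Descending in two stages.

Emit:
send_rows([
  [0,0,0.015],
  [-0.001,-0.002,0.045],
  [-0.001,-0.003,0.075],
  [-0.002,-0.005,0.105],
  [-0.002,-0.006,0.122],
  [-0.002,-0.006,0.13],
  [-0.002,-0.006,0.13],
  [-0.002,-0.006,0.13],
], yaw=[0,0,0,0,0,0,0,0], fingers=[0,0,0,0,0,0,0,0])

```text
clock: 16.0
position: [442.4, 128.6, 21.2]
ee_rot: [0.041, 0.999, 0.027, -0.006]
contact_force: [-0.3, -0.7, 0.5]
gripper_width: 85.0
```

```bash
python3 - <<'E'
from h import *
go(440,128,-22,85.2)
for n in ("side","top"):
    im=get_image(n); u,v=map(int,proj(n,[440,126,40])[0]); w=40
    c=cv2.resize(im[v-w:v+w,u-w:u+w],None,fx=7,fy=7,interpolation=cv2.INTER_CUBIC)
    cv2.imwrite(f"pics/j_{n}.png",c)
E
```

```text
pos [442.4 128.6  21.2] ang 85.3 shift m [ 0.0018 -0.0031  0.0431] yaw 0.07314648292246773 tiltz [-0.01   0.054 -0.999] w 85.0 F [-0.3 -0.7  0.5] t 16.0
```

View pics/j_side.png

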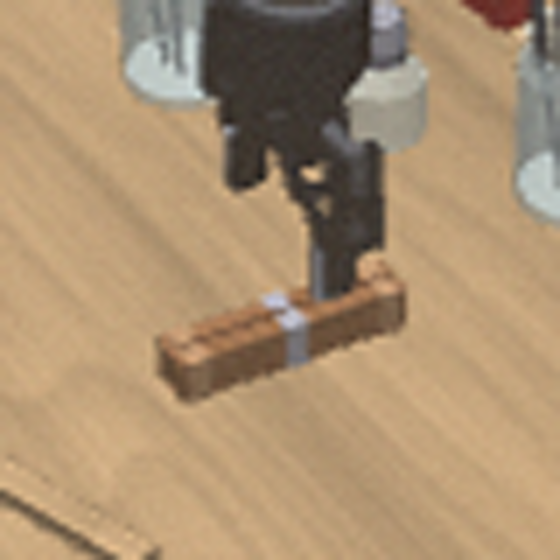

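View pics/j_top.png

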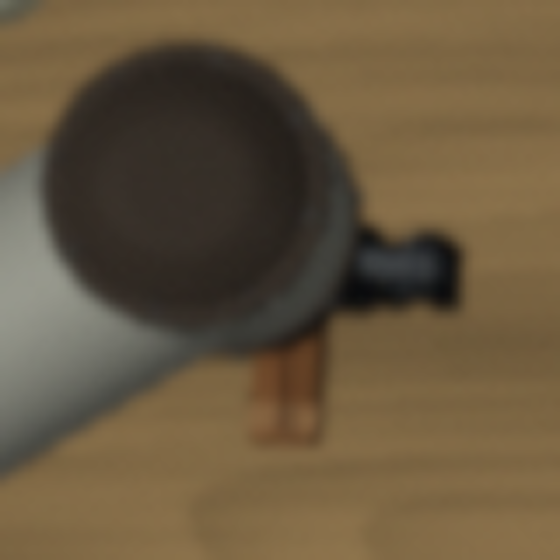

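```bash
python3 - <<'E'
from h import *
u,v=map(int,proj("side",[440,126,40])[0]);w=40
f=lambda P:((proj("side",P)[0]-[u-w,v-w])*7).round()
print(f([442,128-46,61]),f([442,128-42,61]),f([442,128+46,61]),"band top",f([440,126,26]),f([440,112,26]),"corner",f([440-65,126-14+5,26]))
E
```

```text
[333. 297.] [328. 292.] [234. 199.] band top [283. 304.] [297. 319.] corner [180. 361.]
```

Predicted and seen positions agree: near fingertip (333,297) against (330,300), and band (297,319) against (293,318). Going down to grip.

Emit:
send_rows([
  [0,0,0.008],
  [0.001,-0.001,0.018],
  [0.002,-0.002,0.028],
  [0.002,-0.003,0.036],
  [0.002,-0.003,0.041],
  [0.002,-0.003,0.043],
  [0.002,-0.003,0.043],
], yaw=[0,0,0,0,0,0,0], fingers=[0,0,0,0,0,0,0])

```text
clock: 16.8
position: [439.6, 128.0, -22.0]
ee_rot: [0.041, 0.999, 0.027, -0.006]
contact_force: [0.4, 0.4, 0.5]
gripper_width: 85.1
```

Emit:
send_rows([
  [0,0,0],
  [0,0,0],
  [0,0,0],
  [0,0,0],
  [0,0,0],
  [0,0,0],
  [0,0,0],
  [0,0,0],
  [0,0,0],
  [0,0,0],
  [0,0,0],
], yaw=[0,0,0,0,0,0,0,0,0,0,0], fingers=[40,60,80,100,120,140,160,180,200,220,220])

```text
clock: 17.9
position: [439.8, 128.2, -21.5]
ee_rot: [0.041, 0.999, 0.027, -0.006]
contact_force: [-1.7, -0.0, 5.6]
gripper_width: 26.3
```

```bash
python3 - <<'E'
from h import *
go(440,128,80,85.2)
for n in ("side",):
    im=get_image(n); u,v=map(int,proj(n,[440,126,40])[0]); w=40
    c=cv2.resize(im[v-w:v+w,u-w:u+w],None,fx=7,fy=7,interpolation=cv2.INTER_CUBIC)
    cv2.imwrite(f"pics/k_{n}.png",c)
E
```

```text
pos [439.8 128.2 -21.5] ang 85.3 shift m [ 0.0012  0.0052 -0.1014] yaw 0.07938208132685531 tiltz [-0.009  0.054 -0.999] w 26.3 F [-1.7 -0.   5.6] t 17.9
```

View pics/k_side.png

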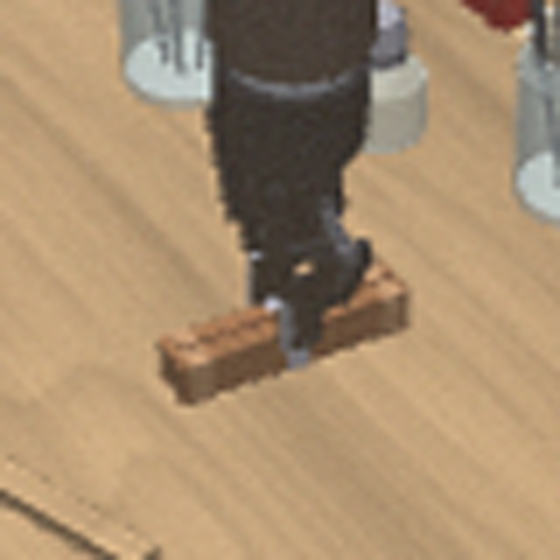

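Gripped at the band, with 26.3 mm measured width. Lifting.

Emit:
send_rows([
  [0,0,-0.01],
  [0,0.001,-0.03],
  [0.001,0.003,-0.055],
  [0.001,0.004,-0.08],
  [0.001,0.005,-0.1],
  [0.001,0.005,-0.1],
], yaw=[0,0,0,0,0,0], fingers=[230,230,230,230,230,230])

```text
clock: 18.55
position: [442.0, 128.8, 81.6]
ee_rot: [0.041, 0.999, 0.029, -0.003]
contact_force: [1.3, 0.6, -0.9]
gripper_width: 26.1
```

```bash
python3 - <<'E'
from h import *
s=read_state();print(s["joints"].round(3));go(480,-70,80,102.2)
E
```

```text
[ 0.599  0.224 -0.522 -0.069 -0.796 -2.204]
pos [442.  128.8  81.6] ang 85.3 shift m [-0.054  -0.1948 -0.01  ] yaw -16.883731646236328 tiltz [-0.003  0.057 -0.998] w 26.1 F [ 1.3  0.6 -0.9] t 18.55
```

Emit:
send_rows([
  [-0.004,-0.015,0],
  [-0.011,-0.039,-0.002],
  [-0.019,-0.068,-0.003],
  [-0.027,-0.097,-0.005],
  [-0.035,-0.127,-0.006],
  [-0.043,-0.156,-0.008],
  [-0.05,-0.18,-0.009],
  [-0.054,-0.195,-0.01],
  [-0.054,-0.195,-0.01],
  [-0.054,-0.195,-0.01],
], yaw=[-1,-3,-6,-9,-12,-14,-16,-17,-17,-17], fingers=[230,230,230,230,230,230,230,230,230,230])

```text
clock: 19.55
position: [479.1, -70.3, 79.2]
ee_rot: [-0.107, 0.994, 0.029, 0.001]
contact_force: [-0.0, -0.6, 0.6]
gripper_width: 26.3
```

```bash
python3 - <<'E'
from h import *
s=read_state();print(s["joints"].round(3));go(480,-70,-19,102.2)
for n in ("side","top"):
    im=get_image(n); cv2.imwrite(f"pics/l_{n}0.png",im); u,v=map(int,proj(n,[490,-110,40])[0]); w=50
    c=cv2.resize(im[v-w:v+w,u-w:u+w],None,fx=6,fy=6,interpolation=cv2.INTER_CUBIC)
    cv2.imwrite(f"pics/l_{n}.png",c)
E
```

```text
[ 0.148  0.278 -0.448 -0.077 -0.843 -1.453]
pos [479.1 -70.3  79.2] ang 102.3 shift m [-0.0002 -0.0055  0.098 ] yaw 0.05608852586561852 tiltz [-0.005  0.057 -0.998] w 26.3 F [-0.  -0.6  0.6] t 19.55
```

View pics/l_side.png

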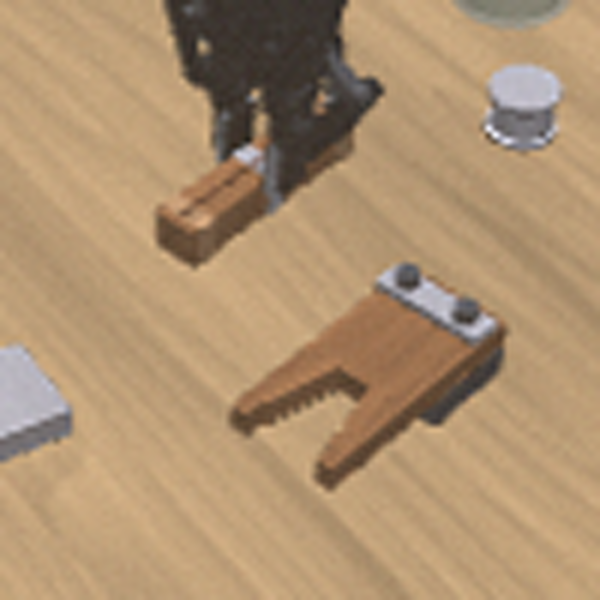

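View pics/l_top.png

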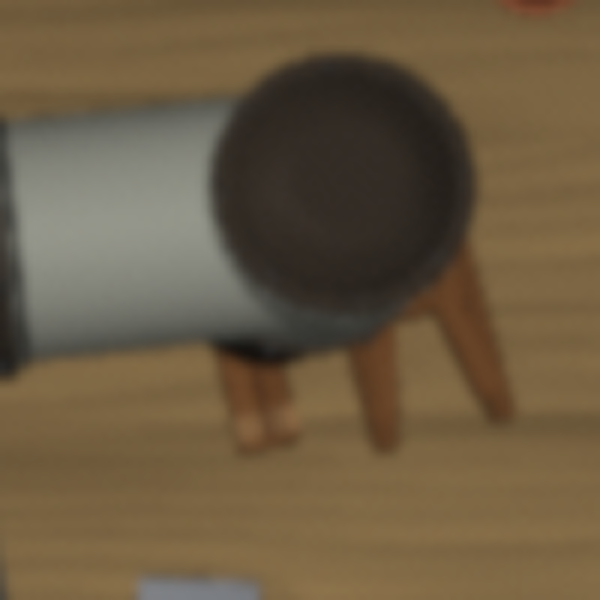

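```bash
python3 - <<'E'
from h import *
im=cv2.imread("pics/l_side0.png");u,v=map(int,proj("side",[490,-110,40])[0]);w=50
def r(a,b,z): return ray("side",a/6+u-w-.4,b/6+v-w-.4,z)
print("tips",r(232,412,38).round(1),r(322,472,38).round(1),"far",r(400,262,38).round(1),r(503,327,38).round(1))
ex=np.array([np.cos(np.radians(12.2)),np.sin(np.radians(12.2)),0]);ey=np.array([-ex[1],ex[0],0]);M=np.array([499,-158.6,38])
f=lambda P:((proj("side",P)[0]-[u-w,v-w])*6).round()
for a in(-75,75):
  for b in(35,-35): print(a,b,f(M+a*ex+b*ey))
# clamp near end bottom corner now: 
for z in(80,84,90): print(f(np.array([480,-72,z])-65*ex+14*ey), f(np.array([480,-72,z])-65*ex-14*ey))
E
```

```text
tips [ 411.6 -150.2   38. ] [ 425.3 -210.6   38. ] far [ 556.3 -106.7   38. ] [ 571.2 -178.3   38. ]
-75 35 [229. 393.]
-75 -35 [329. 461.]
75 35 [412. 256.]
75 -35 [511. 317.]
[150. 264.] [189. 290.]
[150. 259.] [189. 284.]
[150. 251.] [189. 276.]
```

```bash
python3 - <<'E'
from h import *
t=cv2.imread("pics/top0.png"); c=cv2.resize(t[140:210,275:335],None,fx=9,fy=9,interpolation=cv2.INTER_CUBIC)
ex=np.array([np.cos(np.radians(12.2)),np.sin(np.radians(12.2)),0]);ey=np.array([-ex[1],ex[0],0]);M=np.array([497,-159.5,38])
for a in(-75,0,75):
  for b in(35,-35):
    q=(proj("top",M+a*ex+b*ey)[0]-[275,140]+.5)*9; cv2.circle(c,tuple(q.astype(int)),3,(0,255,255),-1)
cv2.imwrite("pics/m_top.png",cv2.convertScaleAbs(c,alpha=1.4,beta=10))
E
```

```text
(no output)
```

View pics/m_top.png

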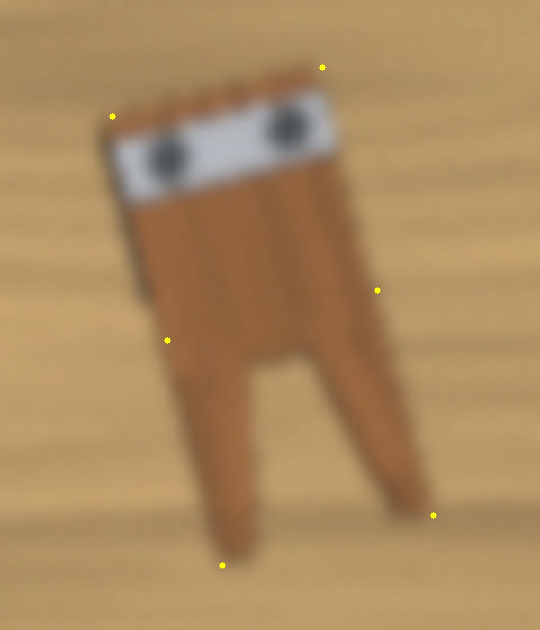

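The overlay fits the pin with its centre at about (497,-157.5) and yaw 12°. The clamp target is about (478,-70.5) and it currently hangs at about (479,-72). Lowering.

Emit:
send_rows([
  [0,0,0.01],
  [0,-0.001,0.03],
  [0,-0.002,0.05],
  [0,-0.004,0.07],
  [0,-0.004,0.085],
  [0,-0.005,0.094],
  [0,-0.005,0.097],
  [0,-0.005,0.097],
  [0,-0.005,0.097],
], yaw=[0,0,0,0,0,0,0,0,0], fingers=[230,230,230,230,230,230,230,230,230])

```text
clock: 20.55
position: [480.7, -68.8, -17.0]
ee_rot: [-0.108, 0.994, 0.029, 0.002]
contact_force: [0.2, 0.3, -0.4]
gripper_width: 26.0
```

Emit:
send_rows([
  [0,0,0.001],
  [0,0,0.002],
  [0,0,0.003],
  [0,0,0.003],
  [0,0,0.003],
], yaw=[0,0,0,0,0], fingers=[230,230,230,230,230])

```text
clock: 21.05
position: [480.7, -68.7, -19.9]
ee_rot: [-0.108, 0.994, 0.029, 0.002]
contact_force: [0.7, -0.2, -0.9]
gripper_width: 26.2
```

Emit:
send_rows([
  [0,0,0.001],
  [0,0,0.0015],
  [0,0,0.002],
  [0,0,0.002],
], yaw=[0,0,0,0], fingers=[230,230,230,230])

```text
clock: 21.45
position: [481.2, -68.5, -21.4]
ee_rot: [-0.108, 0.994, 0.029, 0.002]
contact_force: [-0.1, 0.1, 4.6]
gripper_width: 26.1
```

In contact at 4.6 N. I'll open only part-way, because fully open fingers would reach the pin.

Emit:
send_rows([
  [0,0,0],
  [0,0,0],
  [0,0,0],
  [0,0,0],
  [0,0,0],
  [0,0,0],
  [0,0,0],
], yaw=[0,0,0,0,0,0,0], fingers=[180,165,150,140,130,130,130])

```text
clock: 22.15
position: [481.2, -68.6, -21.5]
ee_rot: [-0.108, 0.994, 0.029, 0.002]
contact_force: [0.9, -0.5, 0.1]
gripper_width: 41.8
```

```bash
python3 - <<'E'
from h import *
go(480.7,-69,150)
E
```

```text
pos [481.2 -68.6 -21.5] ang 102.4 shift m [-0.0012  0.0093 -0.1712] yaw None tiltz [-0.002  0.057 -0.998] w 41.8 F [ 0.9 -0.5  0.1] t 22.15
```

Emit:
send_rows([
  [0,0,-0.008],
  [0,0.001,-0.025],
  [0,0.003,-0.05],
  [-0.001,0.005,-0.08],
  [-0.001,0.006,-0.11],
  [-0.001,0.008,-0.14],
  [-0.001,0.009,-0.17],
  [-0.001,0.01,-0.2],
  [-0.001,0.01,-0.2],
], yaw=[0,0,0,0,0,0,0,0,0], fingers=[130,130,130,130,130,130,130,130,130])

```text
clock: 23.05
position: [483.3, -70.3, 184.0]
ee_rot: [-0.108, 0.994, 0.028, 0.007]
contact_force: [-0.1, -0.3, 0.7]
gripper_width: 42.2
```

```bash
python3 - <<'E'
from h import *
go(300,-350,250)
E
```

```text
pos [483.3 -70.3 184. ] ang 102.5 shift m [ 0.2378 -0.2296 -0.0834] yaw None tiltz [ 0.008  0.057 -0.998] w 42.2 F [-0.1 -0.3  0.7] t 23.05
```

Clear. I'll move the arm aside so both cameras can see.

Emit:
send_rows([
  [0.01,-0.01,-0.01],
  [0.03,-0.03,-0.03],
  [0.06,-0.06,-0.05],
  [0.09,-0.09,-0.07],
  [0.12,-0.12,-0.08],
  [0.15,-0.15,-0.08],
  [0.18,-0.18,-0.08],
  [0.21,-0.21,-0.08],
  [0.23,-0.24,-0.08],
  [0.24,-0.26,-0.08],
  [0.24,-0.28,-0.08],
  [0.24,-0.28,-0.08],
], yaw=[0,0,0,0,0,0,0,0,0,0,0,0], fingers=[130,130,130,130,130,130,130,130,130,130,130,130])

```text
clock: 24.25
position: [307.5, -401.1, 242.9]
ee_rot: [-0.107, 0.994, 0.029, 0.006]
contact_force: [-0.4, 0.6, 0.3]
gripper_width: 41.9
```

```bash
python3 - <<'E'
from h import *
go(300,-350,250)
for n in ("side","top"):
    im=get_image(n); cv2.imwrite(f"pics/n_{n}0.png",im)
t=cv2.imread("pics/n_top0.png")
ex=np.array([np.cos(np.radians(12.2)),np.sin(np.radians(12.2)),0]);ey=np.array([-ex[1],ex[0],0])
C=np.array([497,-157.5,26])+89*ey
c=cv2.resize(t[110:230,100:340],None,fx=3.3,fy=3.3,interpolation=cv2.INTER_CUBIC)
for a in(-65,65):
  for b in(-14,14): cv2.circle(c,tuple(((proj("top",C+a*ex+b*ey)[0]-[100,110]+.5)*3.3).astype(int)),2,(0,255,255),-1)
for z in(0,80): cv2.circle(c,tuple(((proj("top",[584.7,258.3,z])[0]-[100,110]+.5)*3.3).astype(int)),2,(0,0,255),-1)
cv2.imwrite("pics/n_topc.png",c)
E
```

```text
pos [ 307.5 -401.1  242.9] ang 102.3 shift m [-0.0036  0.0518 -0.0042] yaw None tiltz [ 0.007  0.058 -0.998] w 41.9 F [-0.4  0.6  0.3] t 24.25
```

View pics/n_topc.png

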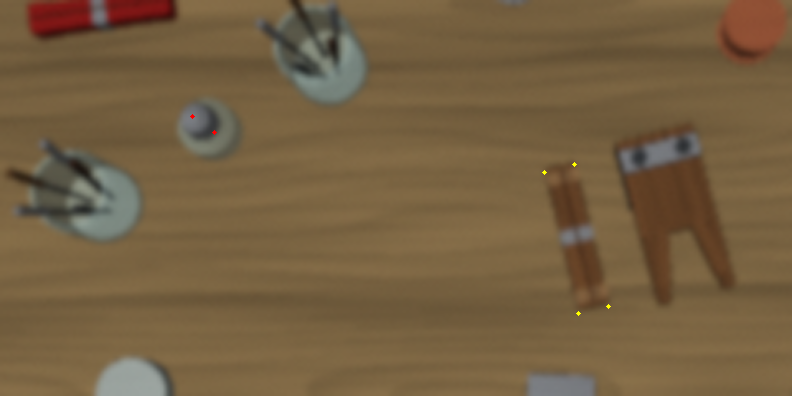

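View pics/n_side0.png

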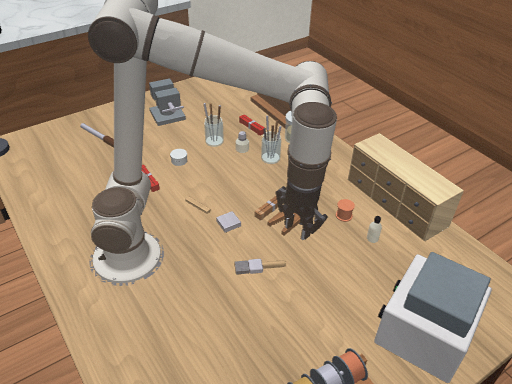

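In the top view, the lamp's base circle is centred near (212,130) against the target mark at (214,132). The clamp lies within about 3 mm of its target corners and parallel to the pin. The gripper touches nothing, so I'm handing in.

```bash
python3 -c "
from bench import *
print(job_done())"
```

```text
the job is handed in; nothing more can be done
None
```

The job is handed in at about 24 s. The spirit lamp stands upright between the two tool jars, and the ring clamp lies flat to the left of the bench pin.

**Last checks:** In the final top view, the lamp's base is within about 3 mm of midway between the jars. The clamp is within about 3 mm of its target outline (40 mm gap, middles level) and parallel to the pin. The arm was parked well clear of everything. In the final side picture the gripper hid part of the clamp, so I judged the clamp's position from the top view.

**What disagreed or went wrong:**
- **Fingertip height:** the cameras showed the real fingertips about 25–30 mm higher than the reported tool position. Because of this I gripped the lamp by its cap rather than its body, and lowered the tool further for the clamp.
- **Joint limit:** during the carry, joint 6 reached its limit and the tool tilted about 3° for the rest of the job. I turned the joint back while the lamp was held high. Both things were then set down by light contact (about 5–6 N) and look level.

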